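Stow the filter carton for the drive

ROBOT

A 7-joint arm with a two-finger parallel gripper is mounted at the origin on the work surface. World frame = base frame: x ahead of the robot, y to its left, z up, the work surface at z = 0. Lengths are in m, angles in rad, forces in N, time in s.
With the tool pointing down it reaches from about 0.425 to 0.875 m from the base axis. Payload 4.7 kg.
Tool frame: the origin (TCP) lies at the very end of the fingers, on their centre line; the grasp point (between the pads) lies manip.grasp_offset behind it (manip.grasp_offset is the distance from the TCP to the grasp point, in m); z points along the fingers, y is the line along which they close (so a half turn about z gives the same grasp; the last joint's range is limited). The gripper opens to 85 mm and grips with 20 to 120 N. Pads are 22 mm wide; open, the fingers measure 114 mm over their backs; the gripper's body (76 mm by 85 mm) begins 54 mm behind the grasp point. The pads swing forward as they close: fully open they stand 13 mm farther back than shut.
Start: joints at [-1.118, 0.321, -0.07, 1.45, 0.023, 1.371, -0.057], TCP at [0.276, 0.588, 0.231] pointing down, gripper open.
Joint ranges: [-2.86, 2.86], [-0.3, 2.09], [-1.38, 1.24], [0.06, 2.45], [-1.56, 4.7], [0.09, 2.05], [-2.69, 2.69]. Speed limits (rad/s): [2.57, 2.57, 3.14, 3.14, 3.14, 3.14, 3.14].

INTERFACE

Orientations are given as a rotation vector (axis times angle).
In Python, from bench import manip, cams gives the robot as it stands. The module is installed in compiled form; this text tells all that it offers.
- The arm moves only by the tool servo_tool, never from a script. Its argument "commands" is one flat list of numbers, 5 for each row, row after row: the shift along the world's x, y, z in units of 25 mm (1.0 is 25 mm), then the turn about the world's z in units of 5 degrees (1.0 is 5 degrees), then the finger opening in mm, from 0 to 85.4. A call has 1 to 8 rows; each row shifts and turns the commanded pose from where the row before left it; what a row does not reach is not made up. A row lasts 1/10 s, in which the tool goes at most 50 mm and 8.59 degrees, less where a joint would pass 70% of its speed; a pose out of reach is approached as far as the arm can. A call is refused whole if a number of a shift passes 1 or a number of a turn 1, either way. A call with a gripper value outside its range is refused whole. The fingers move at their own pace and stop on an object; "newtons" is the grip in N (left out, the last holds). Time passes only in rows, so rows that do not move let the fingers close. It gives the time, the measured TCP pose, the force, the opening and the grip force at its end, in the units of the state.
- manip.observe(): the state, without advancing time (a new reading comes with each control period).
- cams.grab_frame(name): name is "scene" or "top"; returns a dict with "color" (400x640x3 uint8, red, green, blue), "z_map" (400x640 float32, m along the optical axis (not along the pixel's ray), 0 where there is no reading), "fx", "fy", "cx", "cy" (pixels), "R" (3x3) and "t" (3): a world point X has camera coordinates R X + t. Camera axes: x right, y down, z forward; pixel columns grow to the right and rows downward; lengths in m; the calibration is good to about 2 mm. A picture is of the moment at which its call begins.
- manip.hand_in(): hands the job in; it is judged then, once.
The state is a dict: "clock": time; "joint_pos": joint angles; "dq": joint speeds; "tau": joint torques, N m; "tool_pos": TCP position; "eef_rot": TCP orientation; "ft_force": force on the tool from outside, world axes, zero at the start; "torque": the same for the moment, N m; "finger_gap": finger opening in m; "grip_force": force on a finger pad.
Only numpy, scipy, OpenCV 4.12 (cv2) and the standard library are available. Lean on these libraries where they do the work, as an engineer would, in place of code of your own. Each camera call takes 0.05 s, during which the arm holds its last target. There are 200 camera calls.

TASK

The sampling van is about to drive off. Push the small, low cardboard carton on the near side of the aluminium stowing bracket along the bench until it sits fully home in the corner of the bracket, flush against both the back rail and the end lip; then push the bracket's swinging steel bar shut across the front of the carton, as far as it goes. Only push: do not lift or tip the carton, and leave the bottle, jars and other things on the bench where they are.

Things in the scene. Friction and masses are not known exactly. Their poses are not given: they have to be found in the camera images.
- carton: Low cardboard carton, 100 (its x) x 130 (its y) x 60 mm high, closed, about 0.4 kg, loose, too wide to grip. Origin: centre of its underside. It starts clear of the bracket, turned up to 0.3 rad from the bracket's axes. Fully home it sits at x = -0.050, y = -0.065 in the bracket's frame, its 130 mm side along the back rail.
- bracket: Stowing bracket, fixed: an L of aluminium, 6 mm thick, 45 mm high. Origin: inside corner of the L at bench level; its +x points away from the robot (turned up to 0.15 rad), +y left. Inner face of the back rail: plane x = 0, from y = 0 to -280 mm; of the end lip: plane y = 0, from x = 0 to -110 mm. The carton belongs on the -x, -y side of both.
- bar (a joint): Angle of the steel bar about its upright pivot (rad), growing anticlockwise from above. 0: it points along the bracket's -x, to the robot; negative: it leans out to +y; 1.571: shut against its stop, along the bracket's -y, 8 mm clear of a carton that is home. Starts open at -0.6 to -0.1 and stays where left; 1 to 2 N near its end moves it.
- bar_pivot (a point): The bar's pivot axis at bench level, at x = -113, y = +12 mm in the bracket's frame; a 20 mm post, 47 mm high, stands there. The bar runs straight out from it for 130 mm, 10 mm thick, between 21 and 45 mm above the bench.
- bar_tip (a point): Point on the bar's centre line 120 mm from the pivot axis, 33 mm above the bench.
- jar: Bystander: squat glass jar with black cap, 58 mm across, 55 mm high, to the right of the bracket. Origin: centre of underside.
- vial: Bystander: small amber jar, white cap, 30 mm across, 50 mm high, left of the swinging bar. Origin: centre of underside.
- bottle: Bystander: white plastic bottle, 72 mm across, 150 mm high, further left. Origin: centre of underside.
- funnel: Bystander: amber filter cup on a black base, 76 mm across, 140 mm high, at the back right. Origin: centre of underside.
- pen: Bystander: blue pen, 140 mm long, 9 mm thick, lying on the clipboard at the right. Origin: centre of underside.
- holder: Bystander: round blue filter holder with a short spout, 60 mm across, 32 mm high, at the left. Origin: centre of underside.
- tall_carton: Bystander: taller cardboard carton, 90 x 100 x 120 mm high, at the right. Origin: centre of underside.
There are look-alikes about, which are no part of the job. What is shaped like the carton but pink, red or yellow is not meant.

How it is judged:
On the way, in this order (a step that is already met when the one before it is completed fails the run):
1. the carton is home in the corner of the bracket while the bar is still open (x of carton in the frame of bracket above -0.056 m and y of carton in the frame of bracket above -0.071 m and angle between the x axis of carton and the x axis of bracket, either way round below 0.06 rad and height (world z) of carton below 0.004 m and angle between carton's own z axis and vertical below 0.05 rad and value of joint bar below 1.2 rad), for 0.2 s.
2. the bar is shut (value of joint bar above 1.45 rad), for 0.2 s.
At the end, for the whole second after the job is handed in: The carton lies flat on the bench, within 6 mm of home against both the back rail and the end lip and within 0.06 rad of square with them, at rest, and the bar is shut (joint above 1.45 rad) (x of carton in the frame of bracket above -0.056 m and y of carton in the frame of bracket above -0.071 m and angle between the x axis of carton and the x axis of bracket, either way round below 0.06 rad and height (world z) of carton below 0.004 m and angle between carton's own z axis and vertical below 0.05 rad and value of joint bar above 1.45 rad and linear speed of carton below 0.01 m/s); the robot touches nothing.
It fails at once if the carton is lifted (more than 12 mm) (height (world z) of carton above 0.012 m).
It fails at once if the carton is tipped (more than 0.2 rad) (angle between carton's own z axis and vertical above 0.2 rad).
It fails at once if another thing on the bench is moved more than 25 mm (distance of any of jar, vial, bottle, funnel, pen, holder, tall_carton from where it was at the start of the episode above 0.025 m).
It fails at once if another thing on the bench is tipped (more than 0.3 rad) (angle between any of jar, vial, bottle, funnel, pen, holder, tall_carton's own z axis and vertical above 0.3 rad).
It also fails if it takes over 72 s, if anything falls off the work surface, if the arm or the gripper's body presses on something with over 40 N, if the wrist force passes 120 N, or if a joint passes its speed limit or range.

## Working session

There is one attempt and no reset: what is moved stays moved. The work goes in short steps, Python scripts to look and compute and a tool call to move; the robot and the scene stay as the last step left them, time stands still between calls to the robot, and variables do not carry over. Pictures are saved under pics/ and viewed, at most 10 in all, crops included, and the job is handed in when it is done.

Besides the shell and the picture viewer there is one more tool, called after "Emit:" by a JSON object that holds its "fn" and its "kwargs". servo_tool: Moves the arm, as the interface text tells. Its arguments: {"type":"object","properties":{"commands":{"type":"array"},"newtons":{"type":"number"}},"required":["commands"]}

```bash
mkdir -p pics && cat > h.py <<'E'
import numpy as np, cv2
from bench import manip, cams
def grab(n):
    f=cams.grab_frame(n); return f
def save(f,name,crop=None,s=1):
    im=f["color"][...,::-1]
    if crop: im=im[crop[1]:crop[3],crop[0]:crop[2]]
    cv2.imwrite("pics/"+name,cv2.resize(im,None,fx=s,fy=s,interpolation=cv2.INTER_CUBIC))
def ray(f,u,v,z):
    d=np.array([(u-f["cx"])/f["fx"],(v-f["cy"])/f["fy"],1.]); d=f["R"].T@d; c=-f["R"].T@f["t"]
    return c+d*(z-c[2])/d[2]
def cloud(f):
    v,u=np.mgrid[:400,:640]; Z=f["z_map"]
    P=np.stack([(u-f["cx"])/f["fx"]*Z,(v-f["cy"])/f["fy"]*Z,Z],-1)
    W=(P-f["t"])@f["R"]; W[Z==0]=np.nan
    return W
E
python3 - <<'E'
from h import *
import pickle
for n in("top","scene"):
    f=grab(n); save(f,n+"0.png",s=1.25); pickle.dump(f,open(n+"0.pkl","wb")); print(n,-f["R"].T@f["t"],f["fx"])
print(manip.observe())
E
```

```text
top [ 0.36953451 -0.0121731   1.33037182] 366.19979278557184
scene [1.14755837 0.52690755 1.33889353] 470.95232236750826
{'clock': 0.1, 'joint_pos': array([-1.11790957,  0.32176012, -0.07010795,  1.4515586 ,  0.02259148,
        1.37078754, -0.05688628]), 'dq': array([-0.00107825, -0.00094009,  0.00083157, -0.00279372,  0.00133927,
        0.00115843,  0.00020841]), 'tau': array([-9.86949235e-04, -4.94876182e+01, -3.84580856e-01, -3.15212023e+01,
        1.29821981e-02,  7.46133883e-03, -1.83750478e-05]), 'tool_pos': array([0.27597024, 0.58797658, 0.23032293]), 'eef_rot': array([-6.83567972e-01, -3.06601480e+00,  2.67024137e-03]), 'ft_force': array([ 0.26331023, -0.02859718,  0.31404937]), 'torque': array([0.0537657 , 0.01888983, 0.02333475]), 'grip_force': 0.0, 'finger_gap': 0.08560966688639031}
```

View pics/top0.png

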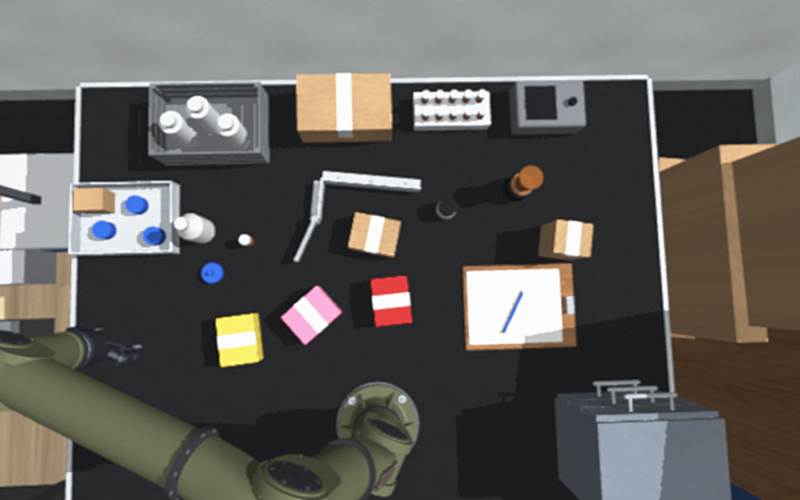

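View pics/scene0.png

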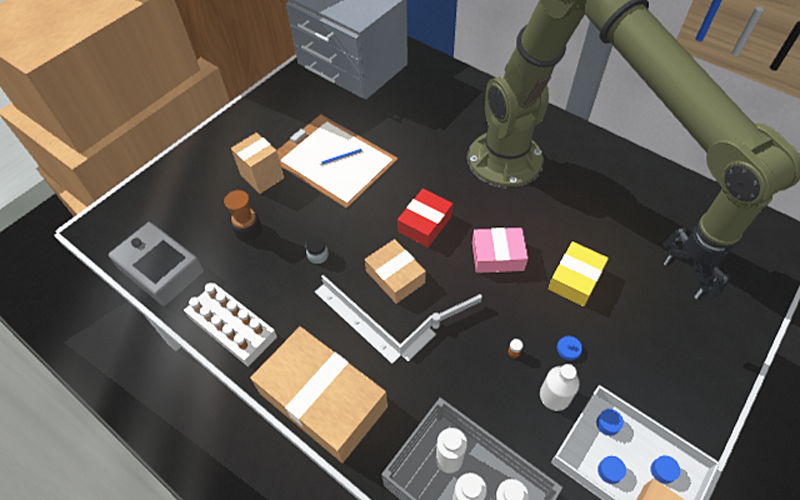

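The top view (800x500) shows the wanted plain carton at (375,234), on the near side of the L bracket. The bracket's rail runs (322,180)-(420,185), its lip runs down to (315,220), and the open bar's tip is at (297,260).
Could be mistaken for it: red (391,300), pink (311,314), yellow (239,339), tall carton (572,239), big carton (344,105) and the one in the tray (93,200). In the scene view the chosen carton is at (396,270). By the description, I choose (375,234).

```bash
cat >> h.py <<'E'
def rect(P):
    P=P[~np.isnan(P).any(-1)]
    return cv2.minAreaRect((P[:,:2]*1000).astype(np.float32)), np.median(P[:,2])
E
python3 - <<'E'
from h import *
import pickle
t=pickle.load(open("top0.pkl","rb")); s=pickle.load(open("scene0.pkl","rb"))
save(t,"crop0.png",(220,120,380,220),4)
for n,f,box in(("top",t,(265,155,335,215)),("scene",s,(280,180,350,250))):
    W=cloud(f); m=np.zeros((400,640),bool); m[box[1]:box[3],box[0]:box[2]]=1
    hsv=cv2.cvtColor(f["color"],cv2.COLOR_RGB2HSV)
    c=m&(W[...,2]>.052)&(W[...,2]<.07)
    print(n,"carton top",c.sum(),rect(W[c]))
# bracket + bar: height 30..50mm in top
W=cloud(t); m=np.zeros((400,640),bool); m[130:215,225:345]=1
hsv=cv2.cvtColor(t["color"],cv2.COLOR_RGB2HSV)
b=m&(hsv[...,1]<70)&(hsv[...,2]>90)&(W[...,2]>.03)&(W[...,2]<.055)
n,l,st,ce=cv2.connectedComponentsWithStats(b.astype(np.uint8))
for i in range(1,n):
    if st[i,4]>8: print(st[i],np.nanmedian(W[l==i],0))
W2=cloud(s); hs=cv2.cvtColor(s["color"],cv2.COLOR_RGB2HSV)
m[:]=0; m[215:295,245:395]=1
b2=m&(hs[...,1]<70)&(hs[...,2]>90)&(W2[...,2]>.03)&(W2[...,2]<.055)
for n_,B,WW in(("top",b,W),("scene",b2,W2)):
    P=WW[B]; im=np.zeros((300,360),np.uint8)
    # plan map: 1px=1mm, x .40-.70 up, y +.25..-.11 to right
    u=((.26-P[:,1])*1000).astype(int); v=((.72-P[:,0])*1000).astype(int)
    ok=(u>=0)&(u<360)&(v>=0)&(v<300); im[v[ok],u[ok]]=255
    cv2.imwrite("pics/plan_%s.png"%n_,cv2.dilate(im,np.ones((2,2))))
a=np.hstack([cv2.imread("pics/plan_top.png"),cv2.imread("pics/plan_scene.png")]); cv2.imwrite("pics/plan.png",a)
E
```

```text
top carton top 1057 (((534.2169799804688, -3.41607666015625), (129.6944122314453, 100.97345733642578), 77.0213851928711), np.float64(0.05962968929945714))
scene carton top 1198 (((480.79888916015625, 3.6263809204101562), (139.9871826171875, 224.65731811523438), 83.6795883178711), np.float64(0.05794902927026318))
[235 142 101  67 418] [0.66475994 0.14407927 0.04363743]
```

View pics/crop0.png

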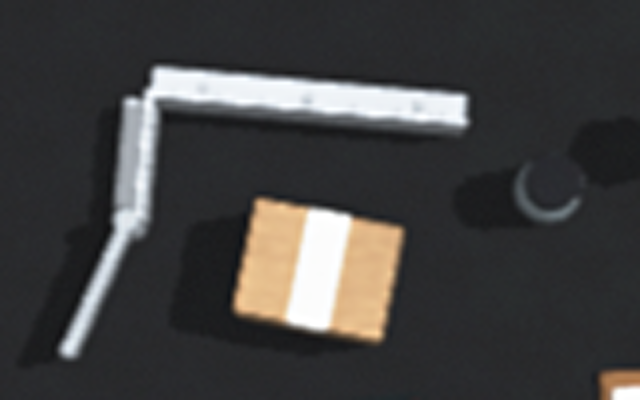

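View pics/plan.png

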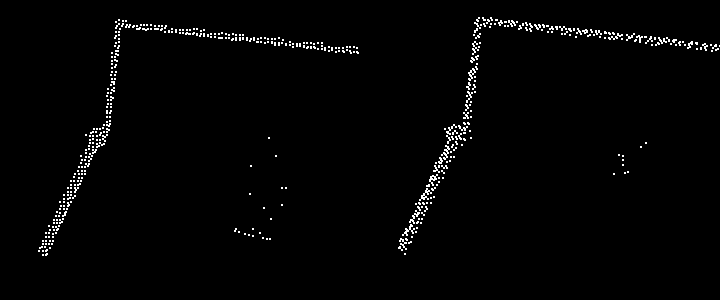

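The crop shows the chosen carton: plain cardboard with white tape, edges about (240-400,200-340), and the rail behind it. In the plan, both views agree on the rail, lip, post and bar lines. Next I fit lines to them.

```bash
cat >> h.py <<'E'
def line(P):
    vx,vy,x,y=cv2.fitLine((P[:,:2]*1000).astype(np.float32),cv2.DIST_HUBER,0,.01,.01).ravel(); return np.array([vx,vy]),np.array([x,y])/1000
E
python3 - <<'E'
from h import *
import pickle
res=[]
for n,box in(("top",(225,130,345,215)),("scene",(245,215,395,295))):
    f=pickle.load(open(n+"0.pkl","rb")); W=cloud(f); m=np.zeros((400,640),bool); m[box[1]:box[3],box[0]:box[2]]=1
    h=cv2.cvtColor(f["color"],cv2.COLOR_RGB2HSV)
    P=W[m&(h[...,1]<70)&(h[...,2]>90)&(W[...,2]>.03)&(W[...,2]<.055)]
    x,y=P[:,0],P[:,1]
    rail=P[(x>.697-.112*(.142-y)-.012)&(y<.13)&(y>-.14)]; lip=P[(x>.61)&(x<.68)&(y>.12)]; bar=P[(x<.575)&(y>.13)]
    dr,pr=line(rail); dl,pl=line(lip); db,pb=line(bar)
    dr*=-np.sign(dr[1]); dl*=np.sign(dl[0])
    yaw=np.arctan2(dr[0],-dr[1]); print(n,"z",np.median(rail[:,2]),np.median(bar[:,2]),"yaw",yaw,"lip yaw",np.arctan2(dl[1],dl[0]))
    ex=np.array([np.cos(yaw),np.sin(yaw)]); ey=np.array([-ex[1],ex[0]])
    O=ex*(pr@ex-.003)+ey*(pl@ey-.003)
    db*=-np.sign(db[0]); th=np.arctan2(db[1],db[0])-np.pi-yaw; th=(th+np.pi)%(2*np.pi)-np.pi
    piv=O-.113*ex+.012*ey
    print(" O",O,"pivot",piv,"bar",th,"tip",piv-.12*(ex*np.cos(th)+ey*np.sin(th)), "bar line off pivot",np.cross(db,pb-piv))
    c=(W[...,2]>.05)&(W[...,2]<.07)&(W[...,0]>.45)&(W[...,0]<.62)&(abs(W[...,1])<.1)
    print(" carton",rect(W[c]),c.sum())
# object tops
W=cloud(pickle.load(open("top0.pkl","rb")))
for nm,u,v in(("jar",446,208),("vial",245,240),("bottle",195,228),("holder",211,272),("red",391,300)):
    p=W[int(v/1.25)-4:int(v/1.25)+5,int(u/1.25)-4:int(u/1.25)+5].reshape(-1,3); q=p[p[:,2]>.02]; print(nm,np.median(q,0))
E
```

```text
top z 0.04298236134336621 0.044332930321474825 yaw -0.11243983 lip yaw -0.10720575
 O [0.69227767 0.13884044] pivot [0.58133763 0.16344361] bar -0.33838272 tip [0.47332695 0.21572834] bar line off pivot 0.0006135311
 carton (((534.0828857421875, -3.5051345825195312), (129.54530334472656, 101.255615234375), 76.63699340820312), np.float64(0.05961857647537464)) 1061
scene z 0.040950490406680196 0.04181749043043104 yaw -0.1148711 lip yaw -0.14347976
 O [0.6978928  0.14037938] pivot [0.58701295 0.16525221] bar -0.3277037 tip [0.47857472 0.21664432] bar line off pivot 0.00015217811
 carton (((535.8818359375, -4.354949951171875), (136.36305236816406, 101.23405456542969), 76.62660217285156), np.float64(0.05790636548462985)) 1105
jar [ 0.60306997 -0.20764536  0.05468693]
vial [0.52557858 0.35633805 0.04875461]
bottle [0.55454726 0.47019176 0.10719505]
holder [0.43999962 0.45852705 0.02370209]
red [ 0.34710409 -0.0444489   0.06014772]<stdin>:17: DeprecationWarning: Arrays of 2-dimensional vectors are deprecated. Use arrays of 3-dimensional vectors instead. (deprecated in NumPy 2.0)
```

Emit:
{"fn": "servo_tool", "kwargs": {"commands": [0.265, -0.967, 0, 0.156, 85, 0.265, -0.967, 0, 0.156, 85, 0.265, -0.967, 0, 0.156, 85, 0.265, -0.967, 0, 0.156, 85, 0.265, -0.967, 0, 0.156, 85, 0.265, -0.967, 0, 0.156, 85, 0.265, -0.967, 0, 0.156, 85, 0.265, -0.967, 0, 0.156, 85]}}

```text
clock: 0.9
tool_pos: [0.3292, 0.3938, 0.2309]
eef_rot: [-0.515, -3.099, 0.001]
ft_force: [0.8, -0.0, -0.3]
finger_gap: 0.0851
grip_force: 0.0
```

Emit:
{"fn": "servo_tool", "kwargs": {"commands": [0.265, -0.967, 0, 0.156, 85, 0.265, -0.967, 0, 0.156, 85, 0.265, -0.967, 0, 0.156, 85, 0.265, -0.967, 0, 0.156, 85, 0.265, -0.967, 0, 0.156, 85, 0.265, -0.967, 0, 0.156, 85, 0.265, -0.967, 0, 0.156, 85, 0.265, -0.967, 0, 0.156, 85]}}

```text
clock: 1.7
tool_pos: [0.3821, 0.2004, 0.231]
eef_rot: [-0.345, -3.122, 0.0]
ft_force: [0.2, 0.2, 0.6]
finger_gap: 0.0853
grip_force: 0.0
```

Emit:
{"fn": "servo_tool", "kwargs": {"commands": [0.265, -0.967, 0, 0.156, 85, 0.265, -0.967, 0, 0.156, 85, 0.265, -0.967, 0, 0.156, 85, 0.265, -0.967, 0, 0.156, 85, 0.265, -0.967, 0, 0.156, 85, 0.265, -0.967, 0, 0.156, 85, 0.265, -0.967, 0, 0.156, 85, 0.265, -0.967, 0, 0.156, 85]}}

```text
clock: 2.5
tool_pos: [0.4351, 0.0072, 0.2311]
eef_rot: [-0.175, -3.136, -0.0]
ft_force: [0.5, 0.7, -0.2]
finger_gap: 0.0848
grip_force: 0.0
```

```bash
python3 -c "
from h import *
print(manip.grasp_offset)"
```

```text
0.0187
```

Emit:
{"fn": "servo_tool", "kwargs": {"commands": [0, 0, -1, 0, 85, 0, 0, -1, 0, 85, 0, 0, -1, 0, 85, 0, 0, -1, 0, 85, 0, 0, -1, 0, 85, 0, 0, -1, 0, 85, 0, 0, -1, 0, 85, 0, 0, -1, 0, 85]}}

```text
clock: 3.3
tool_pos: [0.4349, 0.0082, 0.0303]
eef_rot: [-0.176, -3.137, -0.0]
ft_force: [0.5, -0.3, 0.8]
finger_gap: 0.0854
grip_force: 0.0
```

Emit:
{"fn": "servo_tool", "kwargs": {"commands": [0, 0, -0.7, 0, 85, 0.4, -0.045, 0, 0, 85, 0.4, -0.045, 0, 0, 85, 0.4, -0.045, 0, 0, 85]}}

```text
clock: 3.7
tool_pos: [0.4675, 0.0049, 0.0151]
eef_rot: [0.176, 3.134, 0.001]
ft_force: [0.9, 0.3, 0.3]
finger_gap: 0.0848
grip_force: 0.0
```

Emit:
{"fn": "servo_tool", "kwargs": {"commands": [0.4, -0.045, 0, 0, 85, 0.4, -0.045, 0, 0, 85, 0.4, -0.045, 0, 0, 85, 0.4, -0.045, 0, 0, 85, 0.4, -0.045, 0, 0, 85, 0.4, -0.045, 0, 0, 85, 0.4, -0.045, 0, 0, 85, 0.4, -0.045, 0, 0, 85]}}

```text
clock: 4.5
tool_pos: [0.546, -0.0042, 0.0138]
eef_rot: [-0.176, -3.137, -0.0]
ft_force: [-3.8, 0.9, 3.1]
finger_gap: 0.085
grip_force: 2.1
```

```bash
cat >> h.py <<'E'
O=np.array([.695,.1395]); YAW=-.113; ex=np.array([np.cos(YAW),np.sin(YAW)]); ey=np.array([-ex[1],ex[0]])
def br(p): d=np.array(p)[:2]-O; return np.round([d@ex,d@ey],4)
def carton(f):
    W=cloud(f); h=cv2.cvtColor(f["color"],cv2.COLOR_RGB2HSV)
    c=(W[...,2]>.052)&(W[...,2]<.066)&(W[...,0]>.45)&(W[...,0]<.72)&(W[...,1]>-.13)&(W[...,1]<.16)
    n,l,st,_=cv2.connectedComponentsWithStats(c.astype(np.uint8)); i=1+st[1:,4].argmax()
    r,z=rect(W[l==i]); a=np.deg2rad(r[2]); a=(a-YAW+np.pi/4)%(np.pi/2)-np.pi/4
    return br(np.array(r[0])/1000),np.round(r[1]),round(a,3),st[i,4]
E
python3 - <<'E'
from h import *
for n in("top","scene"):
    f=grab(n); save(f,n+"1.png",(200,110,400,260) if n=="top" else (220,130,420,310),3); print(n,carton(f))
o=manip.observe(); print(o["tool_pos"],br(o["tool_pos"]),o["ft_force"])
E
```

```text
top (array([-0.0689, -0.2149]), array([12., 93.]), np.float64(0.044), np.int32(61))
scene (array([-0.0704, -0.1556]), array([132., 108.]), np.float64(-0.003), np.int32(1153))
[ 0.54783636 -0.00457733  0.0141588 ] [-0.13   -0.1598] [ 0.20387877 -0.03354628  0.31842394]
```

View pics/scene1.png

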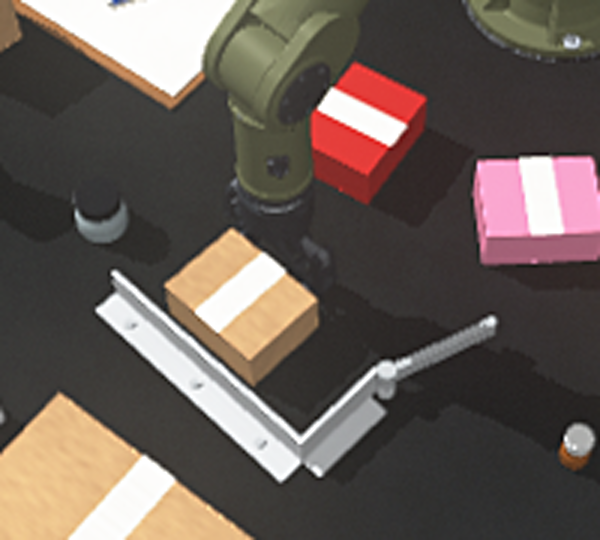

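The scene crop shows the carton (240,305) squared to the rail, with about 2 cm left to go. Its left edge is clear of the lip at (340,405).

Emit:
{"fn": "servo_tool", "kwargs": {"commands": [0.12, -0.014, 0, 0, 85, 0.12, -0.014, 0, 0, 85, 0.12, -0.014, 0, 0, 85, 0.12, -0.014, 0, 0, 85, 0.12, -0.014, 0, 0, 85]}}

```text
clock: 5.1
tool_pos: [0.5602, -0.0058, 0.0137]
eef_rot: [-0.176, -3.137, -0.0]
ft_force: [-2.7, 0.4, -0.6]
finger_gap: 0.085
grip_force: 1.3
```

Emit:
{"fn": "servo_tool", "kwargs": {"commands": [0.1, -0.011, 0, 0, 85, 0.1, -0.011, 0, 0, 85]}}

```text
clock: 5.3
tool_pos: [0.5654, -0.0064, 0.0137]
eef_rot: [0.176, 3.137, 0.0]
ft_force: [-1.9, -0.1, -1.6]
finger_gap: 0.0849
grip_force: 1.1
```

Emit:
{"fn": "servo_tool", "kwargs": {"commands": [0.08, -0.009, 0, 0, 85, 0.08, -0.009, 0, 0, 85]}}

```text
clock: 5.5
tool_pos: [0.5668, -0.0066, 0.0136]
eef_rot: [-0.176, -3.131, -0.001]
ft_force: [-12.9, 1.8, 10.2]
finger_gap: 0.085
grip_force: 7.0
```

Emit:
{"fn": "servo_tool", "kwargs": {"commands": [0.06, -0.007, 0, 0, 85, 0.06, -0.007, 0, 0, 85]}}

```text
clock: 5.7
tool_pos: [0.5666, -0.0066, 0.0132]
eef_rot: [-0.175, -3.124, -0.002]
ft_force: [-20.8, 2.7, 14.4]
finger_gap: 0.0854
grip_force: 10.4
```

Emit:
{"fn": "servo_tool", "kwargs": {"commands": [-0.6, 0.06, 0, 0, 85, -0.8, 0.09, 0, 0, 85, -0.4, 0.04, 0.5, 0, 80, 0, 0, 1, 0, 70, 0, 0, 1, 0, 60, 0, 0, 1, 0, 50, 0, 0, 1, 0, 50]}}

```text
clock: 6.4
tool_pos: [0.5285, -0.0027, 0.1282]
eef_rot: [0.176, 3.133, 0.001]
ft_force: [0.6, 0.1, 0.2]
finger_gap: 0.0498
grip_force: 0.0
```

```bash
python3 -c "
from h import *
o=manip.observe();print(o['joint_pos'],o['tool_pos'])"
```

```text
[-0.55842393  0.14692857  0.55771608  1.90122952 -0.08674645  1.1134865
  1.49089492] [ 0.52853669 -0.00268631  0.12818612]
```

Emit:
{"fn": "servo_tool", "kwargs": {"commands": [0, -0.5, 0, -1, 50, 0, -0.5, 0, -1, 50, 0, -0.5, 0, -1, 50, 0, -0.5, 0, -1, 50, 0, -0.5, 0, -1, 50, 0.2, -0.5, 0, -1, 50, 0.2, -0.5, 0, -1, 50, 0.3, -0.5, 0, -1, 50]}}

```text
clock: 7.2
tool_pos: [0.5461, -0.1034, 0.1272]
eef_rot: [1.242, 2.882, 0.002]
ft_force: [-0.8, 0.3, -0.5]
finger_gap: 0.0499
grip_force: 0.0
```

Emit:
{"fn": "servo_tool", "kwargs": {"commands": [0.4, -0.48, 0, -1, 50, 0.4, 0, 0, -1, 50, 0.4, 0, 0, -1, 50, 0.4, 0, 0, -1, 50, 0.4, 0, 0, -1, 50, 0.4, 0, 0, -1, 50, 0.2, 0, 0, -1, 50, 0, 0, 0, -1, 50]}}

```text
clock: 8.0
tool_pos: [0.6118, -0.1147, 0.127]
eef_rot: [2.152, 2.284, 0.002]
ft_force: [0.3, 1.2, 0.0]
finger_gap: 0.05
grip_force: 0.0
```

Emit:
{"fn": "servo_tool", "kwargs": {"commands": [0, 0, 0, -1, 50, 0, 0, 0, -1, 50, 0, 0, 0, 0, 50]}}

```text
clock: 8.3
tool_pos: [0.6108, -0.1148, 0.1269]
eef_rot: [2.341, 2.092, 0.002]
ft_force: [-0.4, 0.4, 0.0]
finger_gap: 0.0501
grip_force: 0.0
```

```bash
python3 - <<'E'
from h import *
o=manip.observe();print(o['joint_pos'],o['tool_pos'],br(o['tool_pos']))
f=grab("scene");print(carton(f)); f=grab("top"); print(carton(f)); save(f,"top2.png",(200,110,400,260),3)
E
```

```text
[-0.51024959  0.42087088  0.82529319  1.68099813 -0.32981216  1.18283946
  0.28531421] [ 0.61084969 -0.11476528  0.12689233] [-0.0549 -0.2621]
(array([-0.0491, -0.1559]), array([133., 102.]), np.float64(0.001), np.int32(1156))
(array([-0.0511, -0.1494]), array([118., 101.]), np.float64(-0.007), np.int32(834))
```

View pics/top2.png

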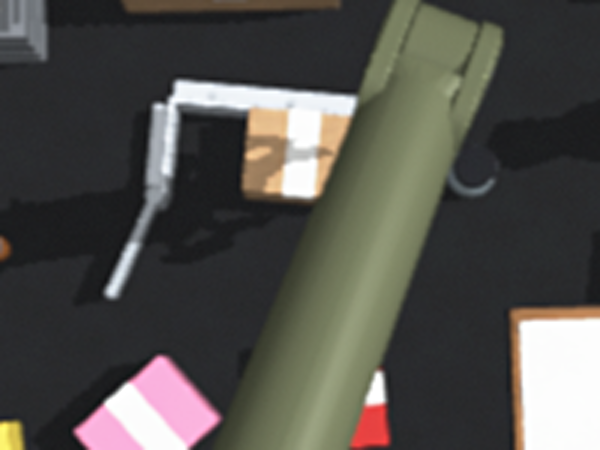

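The top crop shows the carton (285,150) flush along the rail and square to it. The bar is untouched, its tip at (112,293), and the jar (472,185) is untouched.

Emit:
{"fn": "servo_tool", "kwargs": {"commands": [0, 0, -1, 0, 50, 0, 0, -1, 0, 50, 0, 0, -1, 0, 50, 0, 0, -1, 0, 50, 0, 0, -0.5, 0, 50, 0.045, 0.4, 0, 0, 50, 0.045, 0.4, 0, 0, 50, 0.045, 0.4, 0, 0, 50]}}

```text
clock: 9.2
tool_pos: [0.6144, -0.0837, 0.0153]
eef_rot: [2.34, 2.093, 0.003]
ft_force: [-1.3, -1.8, 0.3]
finger_gap: 0.0497
grip_force: 0.0
```

Emit:
{"fn": "servo_tool", "kwargs": {"commands": [0.045, 0.4, 0, 0, 50, 0.045, 0.4, 0, 0, 50, 0.045, 0.4, 0, 0, 50, 0.045, 0.4, 0, 0, 50, 0.045, 0.4, 0, 0, 50, 0.045, 0.4, 0, 0, 50, 0.045, 0.4, 0, 0, 50]}}

```text
clock: 9.9
tool_pos: [0.6217, -0.0152, 0.0149]
eef_rot: [2.342, 2.091, 0.001]
ft_force: [0.1, -6.0, 5.9]
finger_gap: 0.0498
grip_force: 0.0
```

```bash
python3 - <<'E'
from h import *
o=manip.observe();print(br(o['tool_pos']),o['ft_force'])
f=grab("scene");print(carton(f))
E
```

```text
[-0.0554 -0.162 ] [ 0.06072996 -6.02274514  5.90328821]
(array([-0.0498, -0.0893]), array([141., 102.]), np.float64(-0.003), np.int32(1243))
```

Emit:
{"fn": "servo_tool", "kwargs": {"commands": [0.016, 0.14, 0, 0, 50, 0.016, 0.14, 0, 0, 50, 0.016, 0.14, 0, 0, 50, 0.016, 0.14, 0, 0, 50, 0.016, 0.14, 0, 0, 50]}}

```text
clock: 10.45
tool_pos: [0.6236, 0.002, 0.0148]
eef_rot: [2.342, 2.091, 0.0]
ft_force: [0.4, -6.0, 5.6]
finger_gap: 0.0499
grip_force: 0.0
```

Emit:
{"fn": "servo_tool", "kwargs": {"commands": [0.01, 0.1, 0, 0, 50, 0.01, 0.1, 0, 0, 50]}}

```text
clock: 10.65
tool_pos: [0.6236, 0.004, 0.0149]
eef_rot: [2.341, 2.088, -0.004]
ft_force: [-2.4, -13.4, 5.8]
finger_gap: 0.0503
grip_force: 0.0
```

Emit:
{"fn": "servo_tool", "kwargs": {"commands": [0.01, 0.08, 0, 0, 50, 0, 0.06, 0, 0, 50]}}

```text
clock: 10.85
tool_pos: [0.6236, 0.0039, 0.0149]
eef_rot: [2.341, 2.084, -0.008]
ft_force: [-1.8, -18.2, 5.2]
finger_gap: 0.0497
grip_force: 0.0
```

Emit:
{"fn": "servo_tool", "kwargs": {"commands": [0, -0.5, 0, 0, 50, 0, -0.7, 0, 0, 50, 0, 0, 1, 0, 40, 0, 0, 1, 0, 30, 0, 0, 1, 0, 10, 0, 0, 1, 0, 0, 0, 0, 1, 0, 0]}}

```text
clock: 11.55
tool_pos: [0.6233, -0.0177, 0.1394]
eef_rot: [-2.34, -2.093, -0.0]
ft_force: [0.1, 0.4, 0.2]
finger_gap: 0.0001
grip_force: 0.0
```

```bash
python3 - <<'E'
from h import *
o=manip.observe();print(o['tool_pos'],o['joint_pos'])
f=grab("scene");print(carton(f));save(f,"scene3.png",(220,130,420,310),3); f=grab("top"); print(carton(f))
E
```

```text
[ 0.62327237 -0.01771892  0.13937946] [-0.65680697  0.41180144  0.81537447  1.65966124 -0.31799482  1.20936882
  0.11980141]
(array([-0.0499, -0.0649]), array([132., 104.]), np.float64(0.008), np.int32(1240))
(array([-0.0516, -0.0349]), array([ 71., 102.]), np.float64(-0.014), np.int32(528))
```

View pics/scene3.png

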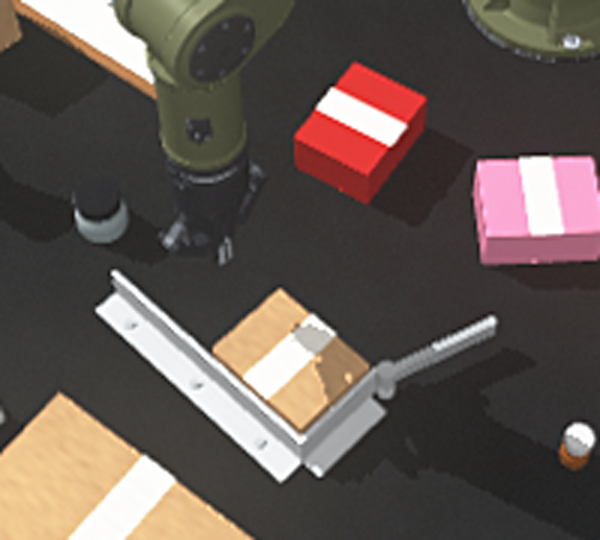

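The scene crop shows the carton (290,360) fully in the corner, touching the rail and the lip (both views agree with home, about (-0.050,-0.065)). The bar is still open with its tip at (490,322), and the vial is at (578,440). Next is the bar.

Emit:
{"fn": "servo_tool", "kwargs": {"commands": [-0.43, 0.97, 0, 0, 0, -0.43, 0.97, 0, 0, 0, -0.43, 0.97, 0, 0, 0, -0.43, 0.97, 0, 0, 0, -0.43, 0.97, 0, 0, 0, -0.43, 0.97, 0, 0, 0, -0.43, 0.97, 0, 0, 0, -0.43, 0.97, 0, 0, 0]}}

```text
clock: 12.45
tool_pos: [0.5362, 0.1769, 0.1378]
eef_rot: [-2.341, -2.094, 0.002]
ft_force: [-0.2, -0.1, -0.8]
finger_gap: -0.0002
grip_force: 0.0
```

Emit:
{"fn": "servo_tool", "kwargs": {"commands": [-0.43, 0.97, 0, 0, 0, -0.43, 0.97, 0, 0, 0, -0.43, 0.97, 0, 0, 0, 0, 0, -1, 0, 0, 0, 0, -1, 0, 0, 0, 0, -1, 0, 0, 0, 0, -1, 0, 0, 0, 0, -0.85, 0, 0]}}

```text
clock: 13.25
tool_pos: [0.5039, 0.2482, 0.0152]
eef_rot: [-2.341, -2.094, 0.004]
ft_force: [-0.3, -0.2, -0.2]
finger_gap: 0.0003
grip_force: 0.0
```

```bash
cat >> h.py <<'E'
PIV=O-.113*ex+.012*ey
def tool(th,r=.10,off=.022):
    d=-(ex*np.cos(th)+ey*np.sin(th)); n=-ex*np.sin(th)+ey*np.cos(th); return PIV+r*d+off*n
E
python3 - <<'E'
from h import *
o=manip.observe();print(o['tool_pos'],o['ft_force'])
p=o['tool_pos'][:2]
for th in np.arange(-.3,1.66,.15): q=tool(th); print(round(th,2),np.round(q,3),"units",np.round((q-p)/.025,2)); p=q
f=grab("scene");print(carton(f)); save(f,"scene4.png",(220,130,420,310),3)
E
```

```text
[0.50385957 0.24819594 0.01517134] [-0.3330425  -0.20995208 -0.15051339]
-0.3 [0.501 0.224] units [-0.1  -0.95]
-0.15 [0.493 0.211] units [-0.32 -0.52]
0.0 [0.487 0.197] units [-0.24 -0.56]
0.15 [0.483 0.182] units [-0.15 -0.59]
0.3 [0.482 0.167] units [-0.06 -0.61]
0.45 [0.482 0.152] units [ 0.03 -0.61]
0.6 [0.485 0.137] units [ 0.12 -0.6 ]
0.75 [0.491 0.122] units [ 0.21 -0.58]
0.9 [0.498 0.109] units [ 0.29 -0.54]
1.05 [0.507 0.097] units [ 0.37 -0.49]
1.2 [0.518 0.086] units [ 0.44 -0.43]
1.35 [0.531 0.077] units [ 0.5  -0.36]
1.5 [0.544 0.07 ] units [ 0.55 -0.28]
1.65 [0.559 0.065] units [ 0.58 -0.2 ]
(array([-0.0501, -0.0657]), array([131., 104.]), np.float64(0.009), np.int32(1238))
```

View pics/scene4.png

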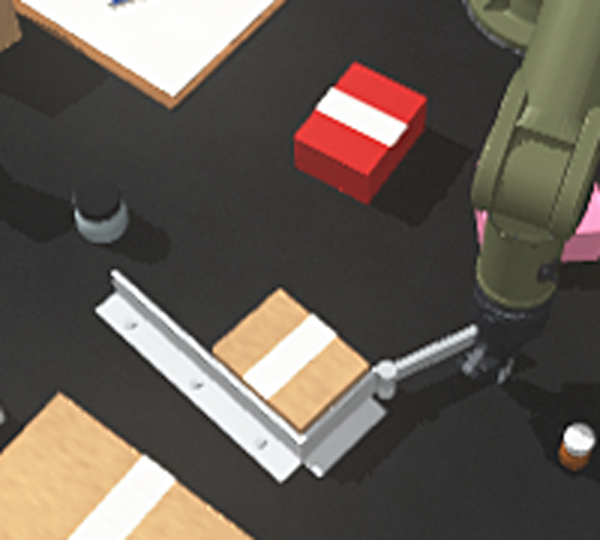

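The scene crop shows the closed fingers (490,365) on the outer side of the bar near its tip, with the vial (578,440) clear. I sweep along the arc.

Emit:
{"fn": "servo_tool", "kwargs": {"commands": [-0.1, -0.95, 0, 0, 0, -0.32, -0.52, 0, 0, 0, -0.24, -0.56, 0, 0, 0, -0.15, -0.59, 0, 0, 0, -0.06, -0.61, 0, 0, 0, 0.03, -0.61, 0, 0, 0, 0.12, -0.6, 0, 0, 0, 0.21, -0.58, 0, 0, 0]}}

```text
clock: 14.1
tool_pos: [0.4924, 0.1219, 0.0177]
eef_rot: [-2.342, -2.093, -0.0]
ft_force: [1.1, 1.8, 0.9]
finger_gap: 0.0001
grip_force: 0.8
```

Emit:
{"fn": "servo_tool", "kwargs": {"commands": [0.29, -0.54, 0, 0, 0, 0.37, -0.49, 0, 0, 0, 0.44, -0.43, 0, 0, 0, 0.5, -0.36, 0, 0, 0]}}

```text
clock: 14.5
tool_pos: [0.532, 0.0759, 0.0174]
eef_rot: [-2.342, -2.092, 0.002]
ft_force: [-1.1, 1.4, 0.9]
finger_gap: -0.0002
grip_force: 0.7
```

```bash
python3 - <<'E'
from h import *
o=manip.observe();print(o['tool_pos'],o['ft_force'])
f=grab("scene");print(carton(f)); save(f,"scene5.png",(220,130,420,310),3)
E
```

```text
[0.53203688 0.07592403 0.01735738] [-1.13874517  1.37868173  0.87011967]
(array([-0.05  , -0.0655]), array([133., 103.]), np.float64(0.015), np.int32(1239))
```

View pics/scene5.png

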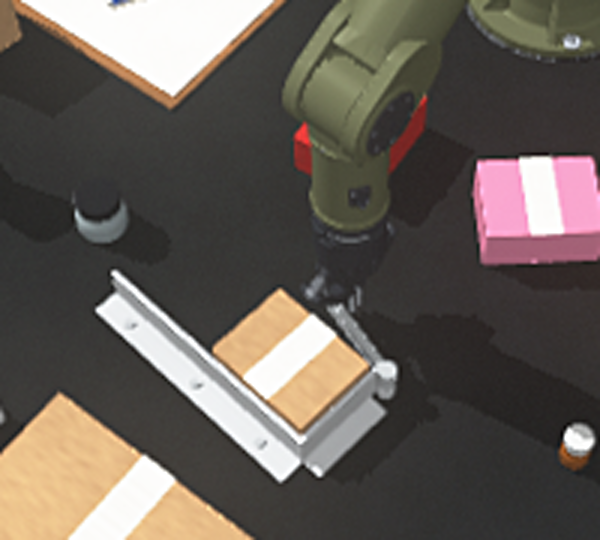

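The scene crop shows the bar, from the post (385,372) to the fingers (340,300), nearly shut. The carton is unmoved. I keep pushing gently, mostly along +x, until it meets the stop.

Emit:
{"fn": "servo_tool", "kwargs": {"commands": [0.3, -0.1, 0, 0, 0, 0.2, -0.05, 0, 0, 0, 0.2, -0.05, 0, 0, 0]}}

```text
clock: 14.85
tool_pos: [0.5498, 0.0721, 0.0173]
eef_rot: [-2.342, -2.093, 0.002]
ft_force: [-1.1, -0.2, -0.3]
finger_gap: -0.0
grip_force: 0.7
```

Emit:
{"fn": "servo_tool", "kwargs": {"commands": [0.12, 0, 0, 0, 0, 0.12, 0, 0, 0, 0]}}

```text
clock: 15.05
tool_pos: [0.5551, 0.0723, 0.0173]
eef_rot: [-2.341, -2.093, 0.004]
ft_force: [-9.7, -1.7, 7.2]
finger_gap: 0.0001
grip_force: 4.5
```

Emit:
{"fn": "servo_tool", "kwargs": {"commands": [0.1, 0, 0, 0, 0, 0.1, 0, 0, 0, 0]}}

```text
clock: 15.25
tool_pos: [0.5551, 0.0724, 0.0168]
eef_rot: [-2.334, -2.088, 0.015]
ft_force: [-20.8, -1.6, 17.1]
finger_gap: -0.0004
grip_force: 10.7
```

At the stop, so I back off and raise the tool.

Emit:
{"fn": "servo_tool", "kwargs": {"commands": [-0.4, 0, 0, 0, 0, -0.8, 0, 0, 0, 0, -0.6, 0, 0.3, 0, 0, 0, 0, 1, 0, 0, 0, 0, 1, 0, 0, 0, 0, 1, 0, 0, 0, 0, 1, 0, 0, 0, 0, 0, 0, 0]}}

```text
clock: 16.05
tool_pos: [0.5193, 0.0732, 0.1288]
eef_rot: [2.34, 2.092, 0.013]
ft_force: [0.1, 1.1, 0.0]
finger_gap: -0.0001
grip_force: 0.0
```

```bash
python3 - <<'E'
from h import *
o=manip.observe();print(o['tool_pos'],o['ft_force'])
f=grab("scene");print(carton(f)); save(f,"scene6.png",(220,130,420,310),3)
h=cv2.cvtColor(f["color"],cv2.COLOR_RGB2HSV);W=cloud(f); d=W[...,:2]-PIV; bx=d@ex; by=d@ey
P=W[(h[...,1]<70)&(h[...,2]>80)&(W[...,2]>.035)&(W[...,2]<.052)&(by<-.02)&(by>-.14)&(abs(bx)<.012)]
dl,_=line(P); dl*=-np.sign(dl[1]); print(len(P),"bar",np.arctan2(dl@-ey,dl@-ex))
E
```

```text
[0.51926434 0.0731899  0.12877865] [0.06630508 1.06655031 0.00665355]
(array([-0.0503, -0.0651]), array([132., 103.]), np.float64(-0.01), np.int32(1241))
99 bar 1.5603698102917358
```

View pics/scene6.png

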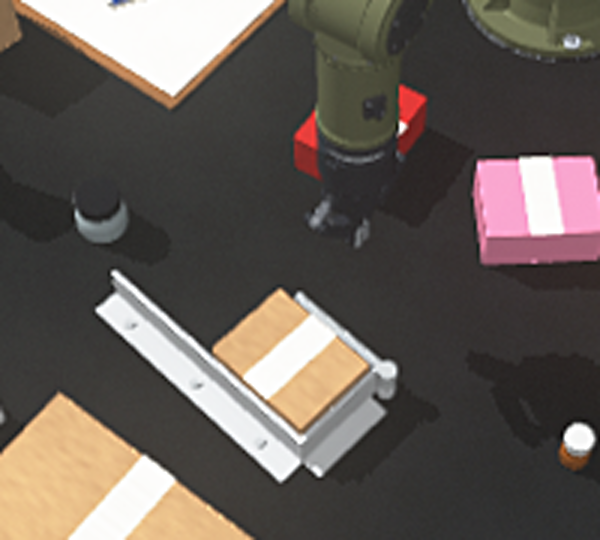

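The scene crop shows the bar shut along the carton's front, from (300,297) to (385,370), at 1.56 rad. The carton is home and the gripper is clear of everything.

```bash
python3 -c "
from bench import manip
print(manip.hand_in())"
```

```text
the job is handed in; nothing more can be done
None
```

I pushed the carton home against the back rail and end lip, shut the bar across its front (measured about 1.56 rad) and handed the job in at about 16 s; the verdict was not shown.

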